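# Sweep jar caps through the gate into the cap slot

### The job

Three loose metal jar caps lie in the wide pan of the wooden cap tray on the hob. With the fingertips, push them flat along the tray floor, one after another, through the narrow gate between the two steel posts until all three stand in a row in the slot, each wholly past the gate. Only push them gently: do not pinch, lift or tip a cap, and leave the jars, the garlic and the salt shaker where they stand.

Things in the scene. Friction and masses are not known exactly. Their poses are not given: they have to be found in the camera images.
- tray: fixed flat tray, pale wood floor with darker wooden walls, 352 mm long (x), 292 mm wide (y). Origin: on the hob under the middle of the gate; x points from the pan through the gate down the slot, z up. The floor's top is 5 mm above the origin everywhere. The pan, where the caps lie, is inside from x = -197 to -3 mm, y = -140 to +140 mm; its rim is low, top at 13 mm
- gate (a point): middle of the gate, on the tray floor (5 mm above the tray's origin; axes as the tray's). The opening is 50 mm wide between two round steel posts 10 mm thick, at y = +-30 mm, tops 30 mm above the hob; beside them a wall 6 mm thick across the pan, centred on this point's x, top 21 mm above the hob
- slot_end (a point): far end of the slot, on its floor, at the inner face of the end stop, 143 mm beyond the gate. The slot is straight from gate to stop, 54 mm wide inside, walls 6 mm thick, tops 21 mm above the hob. It holds three caps in a row (126 mm); a cap pushed in shoves those before it further along
- cap_1: a loose bare-metal screw cap for a preserving jar, a flat closed disc 42 mm across and 18 mm high with straight upright sides, about 25 g, lying closed side up on the pan floor; the three caps are alike. Origin: centre of its underside; z up
- cap_2: a loose bare-metal screw cap for a preserving jar, a flat closed disc 42 mm across and 18 mm high with straight upright sides, about 25 g, lying closed side up on the pan floor; the three caps are alike. Origin: centre of its underside; z up
- cap_3: a loose bare-metal screw cap for a preserving jar, a flat closed disc 42 mm across and 18 mm high with straight upright sides, about 25 g, lying closed side up on the pan floor; the three caps are alike. Origin: centre of its underside; z up
- jar_a: bystander: closed glass jar with a grey lid, 62 x 67 x 90 mm, standing beside the slot on the far side. Origin: centre of its underside
- jar_b: bystander: closed glass jar with a white lid, 65 mm across, 90 mm high, standing beside the slot on the far side. Origin: centre of its underside
- garlic: bystander: garlic bulb, about 48 mm across, 49 mm high, beside the slot on the robot's side. Origin: centre of its underside
- mill: bystander: salt shaker with a grey top, 44 mm across, 90 mm high, beyond the closed end of the slot. Origin: centre of its underside

How it is judged:
By the outcome, as a careful person would: the job done as asked, in the order asked, and still so for the second after the job is handed in, with the robot touching nothing.
It also fails if it takes over 61 s, if anything falls off the work surface, if the arm or the gripper's body presses on something with over 40 N, if the wrist force passes 120 N, or if a joint passes its speed limit or range.

### The arm

A 6-joint arm with a two-finger parallel gripper is mounted at the origin on a cart in front of the work surface, level with it; the furniture and walls round the work are solid. World frame = base frame: x ahead of the robot, y to its left, z up, the work surface at z = 0. Lengths are in m, angles in degrees, forces in N, time in s.
With the tool pointing down it reaches from about 0.325 to 0.9 m from the base axis. Payload 3.5 kg.
Tool frame: the origin (TCP) lies midway between the tips of the shut fingers; the grasp point (between the pads) lies behind it (manip.grasp_offset is the z of the grasp point in the tool frame, in m); z points along the fingers, y is the line along which they close (so a half turn about z gives the same grasp; the last joint's range is limited). The gripper opens to 85 mm and grips with 20 to 120 N. Pads are 22 mm wide; open, the fingers measure 114 mm over their backs; the gripper's body (76 mm by 85 mm) begins 54 mm behind the grasp point. The pads swing forward as they close: fully open they stand 13 mm farther back than shut.
Start: joints at [59.278, 15.837, -1.513, 72.651, 0, 84.076], TCP at [0.262, 0.567, 0.231] pointing down, gripper open.
Joint ranges: [-178.77, 178.77], [-48.84, 107.48], [-61.69, 71.31], [-111.58, 123.2], [-90, 87.43], [-180, 180]. Speed limits (degrees/s): [147.25, 147.25, 180, 180, 180, 180].

### API

Orientations are given as [roll, pitch, yaw] about the fixed x, y, z axes, in that order (R = Rz(yaw) Ry(pitch) Rx(roll)).
In Python, from bench import telemetry, grab_frame, manip gives the robot as it stands.
- The arm moves only by the tool play_rows, never from a script. Its argument "plan" is a list of rows, each an object of numbers: "x", "y", "z": the shift along the tool's x, y, z in cm; "rx", "ry", "rz": the turn, a rotation vector about the tool's x, y, z in units of 6 degrees (1.0 is 6 degrees). In form: [{"x": .., "y": .., "z": .., "rx": .., "ry": .., "rz": ..}, ...]. A call has 1 to 8 rows; each row shifts and turns the commanded pose from where the row before left it, along the tool's axes as they then stand; what a row does not reach is not made up. A row lasts 1/10 s, in which the tool goes at most 50 mm and 8.59 degrees, less where a joint would pass 70% of its speed; a pose out of reach is approached as far as the arm can. A call with a gripper value outside its range is refused whole. "claw" is the finger opening in cm, from 0 to 8.54, set as the call begins (left out, the last holds). The fingers move at their own pace and stop on an object; the grip force is fixed at half the most. Time passes only in rows, so rows that do not move let the fingers close. It gives the time, the measured TCP pose, the force, the opening and the grip force at its end, in the units of the state.
- telemetry.get_state(): the state, without advancing time (a new reading comes with each control period).
- grab_frame(name): name is "scene" or "top"; returns a dict with "pixels" (400x640x3 uint8, red, green, blue), "z_map" (400x640 float32, m along the optical axis (not along the pixel's ray), 0 where there is no reading), "K" (3x3 intrinsics, pixels), "world_to_cam" (4x4, takes a point from world to camera coordinates). Camera axes: x right, y down, z forward; pixel columns grow to the right and rows downward; lengths in m; the calibration is good to about 2 mm. A picture is of the moment at which its call begins.
- manip.sign_off(): hands the job in; it is judged then, once.
The state is a dict: "time": time; "qpos": joint angles; "joint_velocities": joint speeds; "joint_efforts": joint torques, N m; "tcp_pos": TCP position; "eef_rot": TCP orientation; "wrist_force": force on the tool from outside, world axes, zero at the start; "wrist_torque": the same for the moment, N m; "grip_width": finger opening in m; "grasp_force": force on a finger pad.
Only numpy, scipy, OpenCV 4.12 (cv2) and the standard library are available. Lean on these libraries where they do the work, as an engineer would, in place of code of your own. Each camera call takes 0.05 s, during which the arm holds its last target. There are 200 camera calls.

## Working session

There is one attempt and no reset: what is moved stays moved. The work goes in short steps, Python scripts to look and compute and a tool call to move; the robot and the scene stay as the last step left them, time stands still between calls to the robot, and variables do not carry over. Pictures are saved under pics/ and viewed, at most 10 in all, crops included, and the job is handed in when it is done.

Besides the shell and the picture viewer there is one more tool, called after ">>>" as name(argument=value, ...), one argument or row to a line, values as JSON. play_rows: Moves the arm, as the interface text tells. Its arguments: {"type":"object","properties":{"plan":{"type":"array"},"claw":{"type":"number"}},"required":["plan"]}

```bash
mkdir -p pics; ls; python3 - <<'E'
from bench import telemetry, grab_frame, manip
import cv2, numpy as np
for n in ("top","scene"):
    f=grab_frame(n); cv2.imwrite(f"pics/{n}0.png",f["pixels"][:,:,::-1]); np.savez(f"{n}0.npz",**f)
    print(n,f["K"].tolist(),np.round(f["world_to_cam"],4).tolist())
s=telemetry.get_state(); print(s, manip.grasp_offset)
E
```

```text
pics
top [[367.4007376219265, 0.0, 321.7816682010879], [0.0, 367.4007376219265, 198.5986976908631], [0.0, 0.0, 1.0]] [[-0.0202, -0.9988, -0.0453, 0.1546], [-0.986, 0.0274, -0.1646, 0.5674], [0.1656, 0.0413, -0.9853, 0.8003], [0.0, 0.0, 0.0, 1.0]]
scene [[405.7976183213928, 0.0, 313.41841932972676], [0.0, 405.7976183213928, 197.44696115056516], [0.0, 0.0, 1.0]] [[0.7538, -0.6571, 0.0009, -0.3539], [-0.4691, -0.539, -0.6996, 0.3737], [0.4602, 0.5269, -0.7145, 0.5536], [0.0, 0.0, 0.0, 1.0]]
{'time': 0.1, 'qpos': array([ 5.92792778e+01,  1.58760659e+01, -1.59011264e+00,  7.26515461e+01,
       -7.83474488e-04,  8.40750047e+01]), 'joint_velocities': array([ 0.01017971, -0.03792567,  0.19725604,  0.01384747, -0.10028189,
       -0.04692593]), 'joint_efforts': array([ 8.18589051e-04, -4.46707571e+01,  2.96129411e+01,  8.48932163e-03,
       -6.25664529e-05, -8.17036891e-06]), 'tcp_pos': array([0.26176762, 0.56675532, 0.230247  ]), 'eef_rot': array([-1.79882823e+02, -1.13729995e-02,  1.55204262e+02]), 'wrist_force': array([-0.00810844, -0.7676542 ,  0.40827725]), 'wrist_torque': array([-0.00791353,  0.01450905,  0.04704997]), 'grasp_force': 0.0, 'grip_width': 0.08551284939776856} -0.0187
```

View pics/top0.png

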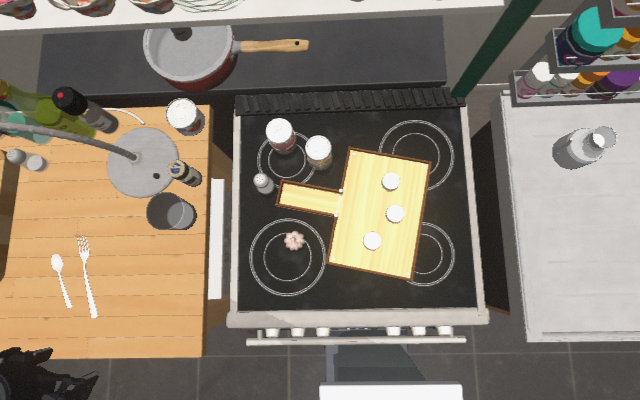

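View pics/scene0.png

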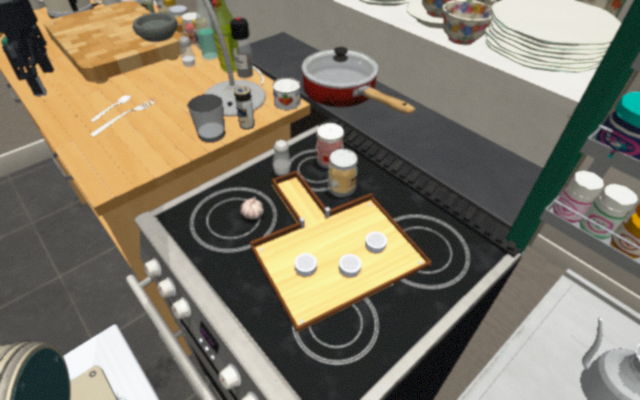

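The top view shows the pan at about columns 330–430 and rows 150–280, with the slot running left to column 280 and posts near (341,190) and (336,216). The caps are at about (391,181), (395,213) and (372,241). The scene view agrees: three white-grey caps are separate, and the jars stand on the far side of the slot.

```bash
cat > h.py <<'E'
import numpy as np, cv2
from bench import telemetry, grab_frame
def ray(f,uv,z):
    uv=np.atleast_2d(uv).astype(float); W=f["world_to_cam"];R=W[:3,:3];c=-R.T@W[:3,3]
    d=np.c_[uv,np.ones(len(uv))]@np.linalg.inv(f["K"]).T@R
    return c+d*((z-c[2])/d[:,2])[:,None]
def masks(f):
    h=cv2.cvtColor(f["pixels"],cv2.COLOR_RGB2HSV).astype(int)
    return h
def caps(f,poly=None,smax=60,vmin=140):
    h=masks(f); m=((h[...,1]<smax)&(h[...,2]>vmin)).astype(np.uint8)
    if poly is not None:
        r=np.zeros_like(m);cv2.fillPoly(r,[poly],1);m&=r
    n,l,s,c=cv2.connectedComponentsWithStats(m)
    return [(s[i,4],c[i],s[i,:4]) for i in range(1,n) if s[i,4]>15]
E
python3 - <<'E'
from h import *
f=dict(np.load("top0.npz")); h=masks(f)
m=((h[...,0]>12)&(h[...,0]<35)&(h[...,1]>70)&(h[...,2]>150)).astype(np.uint8)
m[:,:270]=0;m[:,440:]=0;m[:140]=0;m[290:]=0
m=cv2.morphologyEx(m,cv2.MORPH_CLOSE,np.ones((3,3)))
c=max(cv2.findContours(m,0,cv2.CHAIN_APPROX_NONE)[0],key=cv2.contourArea)
fill=np.zeros_like(m);cv2.drawContours(fill,[c],-1,1,-1)
pan=cv2.morphologyEx(fill,cv2.MORPH_OPEN,np.ones((45,45)))
pan=cv2.dilate(pan,np.ones((9,9)))&fill
slot=fill.copy(); slot[:,325:]=0
def rect(mm):
    v,u=np.nonzero(mm); P=ray(f,np.c_[u,v],.005)[:,:2]
    return cv2.minAreaRect((P*1000).astype(np.float32))
P=rect(pan);S=rect(slot);print("pan",P,"slot",S)
for name,r in (("pan",P),("slot",S)):print(name,cv2.boxPoints(r).round(1).tolist())
poly=cv2.boxPoints(cv2.minAreaRect(c)).astype(int)
for a,cc,b in caps(f): 
    if 230<cc[0]<440 and 100<cc[1]<300: print(a,cc.round(1),b,ray(f,cc,.023)[0].round(4))
im=f["pixels"][110:290,240:445,::-1]
cv2.imwrite("pics/z.png",cv2.resize(im,None,fx=3.3,fy=3.3,interpolation=cv2.INTER_CUBIC))
E
```

```text
pan ((0.0, 0.0), (0.0, 0.0), 0.0) slot ((583.09130859375, 188.14144897460938), (114.01836395263672, 54.31388854980469), 77.39878845214844)
pan [[0.0, 0.0], [0.0, 0.0], [0.0, 0.0], [0.0, 0.0]]
slot [[544.2000122070312, 138.39999389648438], [597.2000122070312, 126.5999984741211], [622.0, 237.89999389648438], [569.0, 249.6999969482422]]
9635 [356.4 290.8] [226 106 264 240] [0.3597 0.0673 0.023 ]
552 [278.6 130.6] [266 118  31  27] [0.7497 0.2459 0.023 ]
519 [317.6 147.2] [304 135  27  26] [0.7037 0.1498 0.023 ]
155 [260.3 179.5] [254 171  14  16] [0.6268 0.2906 0.023 ]
259 [390.7 180.5] [382 172  19  18] [ 0.6148 -0.0238  0.023 ]
85 [266.6 187.9] [258 180  15  13] [0.6057 0.2753 0.023 ]
75 [362.8 208.3] [360 189   7  39] [0.5496 0.0452 0.023 ]
60 [337.6 206.2] [334 195   8  22] [0.5563 0.1048 0.023 ]
271 [395. 213.] [386 202  19  21] [ 0.5365 -0.0298  0.023 ]
22 [301.7 222.5] [295 220  13   7] [0.5195 0.1909 0.023 ]
269 [293.6 240. ] [284 231  22  19] [0.4785 0.2105 0.023 ]
273 [372.  240.4] [363 232  19  18] [0.4736 0.0268 0.023 ]
16 [250.8 254.8] [250 248   2  15] [0.4463 0.312  0.023 ]
23 [320.7 270.4] [317 263   7  14] [0.4071 0.1481 0.023 ]
28 [275.2 291.9] [268 288  18   7] [0.3604 0.2541 0.023 ]
```

View pics/z.png

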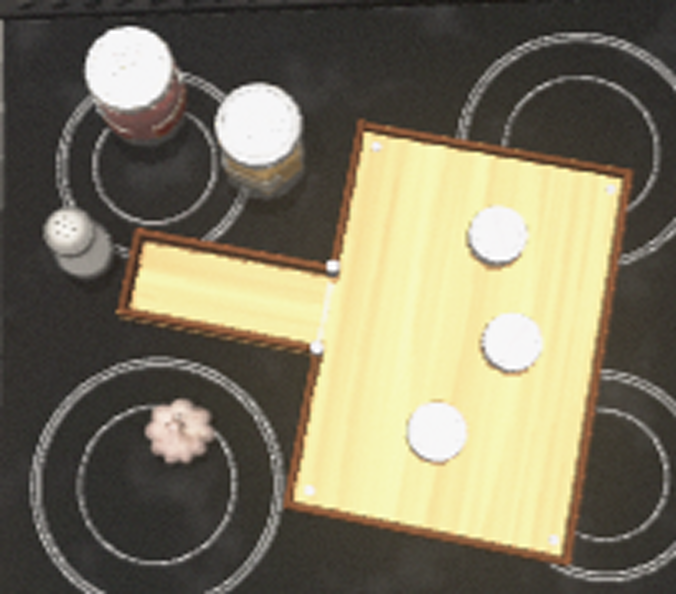

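The crop shows the pan clearly. Post tops are at about (340.6,190.6) and (335.8,215.2) in full-image pixels, outer tray corners are at crop (361,122), (632,172), (568,562) and (288,505), and the three caps are free of each other.

```bash
python3 - <<'E'
from h import *
f=dict(np.load("top0.npz"))
full=lambda p:np.array(p)/3.3+[240,110]
p=ray(f,full([(332,266),(316,347)]),.03); mid=p.mean(0); d=p[0]-p[1]
print("posts",p.round(4),np.hypot(*d[:2]), "yaw",np.degrees(np.arctan2(-d[0],d[1]))+0, mid)
c=ray(f,full([(361,122),(632,172),(568,562),(288,505)]),.013)[:,:2]
print(c.round(4)); s=lambda a,b:np.linalg.norm(c[a]-c[b]);print(s(0,1),s(1,2),s(2,3),s(3,0))
a=lambda v:np.degrees(np.arctan2(v[1],v[0]))
print("x dir",a(c[0]-c[1]),a(c[3]-c[2]),"y dir-90",a(c[1]-c[2])-90,a(c[0]-c[3])-90)
print("gate mid from corners",(c[0]+c[3])/2)
# least-squares similarity w/o scale of known corners (gate wall outer x=+3, back -203, y +-146) + posts
A=np.array([(3,-146),(-203,-146),(-203,146),(3,146),(0,-30),(0,30)])/1000.
B=np.r_[c,p[:,:2]]
A*=[1,-1]  # c0 has world +x
best=None
for sg in (1,-1):
    AA=A*[1,sg]; 
    U,S,V=np.linalg.svd((AA-AA.mean(0)).T@(B-B.mean(0))); R=V.T@np.diag([1,np.sign(np.linalg.det(V.T@U.T))])@U.T
    t=B.mean(0)-R@AA.mean(0); e=np.linalg.norm(B-AA@R.T-t,axis=1)
    print(sg,e.round(4),a(R[:,0]),t)
    if best is None or e.sum()<best[0]: best=(e.sum(),R,t)
_,R,t=best; np.savez("tray.npz",R=R,t=t)
for uv,z in (((390.7,180.5),.023),((395,213),.023),((372,240.4),.023),((317.6,147.2),.09),((278.6,130.6),.09),((260.3,179.5),.09),((293.6,240),.04)):
    print(uv,((ray(f,uv,z)[0,:2]-t)@R*1000).round(1))
E
```

```text
posts [[0.5924 0.0967 0.03  ]
 [0.5341 0.1097 0.03  ]] 0.05980447918026986 yaw -102.61527191468937 [0.56324842 0.10318551 0.03      ]
[[ 0.7046  0.0717]
 [ 0.6596 -0.1258]
 [ 0.3804 -0.0622]
 [ 0.4235  0.1327]]
0.20249402071527986 0.28637496874013874 0.19966894764732887 0.2876500554075157
x dir 77.15907107365622 77.52058677736214 y dir-90 -102.81359153570664 -102.25019640240072
gate mid from corners [0.56405002 0.10218795]
1 [0.1372 0.2713 0.27   0.1357 0.1342 0.1343] -102.55230045397334 [ 0.53460252 -0.02794962]
-1 [0.0028 0.0031 0.0039 0.0045 0.001  0.001 ] 77.47117637972084 [0.56355328 0.10220271]
(390.7, 180.5) [-111.8  -77.4]
(395, 213) [-134.7   -2.1]
(372, 240.4) [-93.1  71.6]
(317.6, 147.2) [  68.9 -106.4]
(278.6, 130.6) [ 164.7 -128.7]
(260.3, 179.5) [180.5  -9.1]
(293.6, 240) [ 85.1 106.9]
```

>>> play_rows(
  claw=1.0,
  plan=[
    {"rz": 1.3},
    {"rz": 1.3},
    {"rz": 1.3},
    {"rz": 1.3},
    {"rz": 1.3},
    {"rz": 1.3},
    {"rz": 1.3},
    {"rz": 1.3},
  ],
)

```text
validation failed for argument at $.pl...
```

>>> play_rows(
  plan=[
    {"rz": 1.3},
    {"rz": 1.25},
    {"x": -3.5,"y": 2.5},
    {"x": -3.5,"y": 2.5},
    {"x": -3.5,"y": 2.5},
    {"x": -3.5,"y": 2.5},
    {"x": -3.5,"y": 2.5},
    {"x": -3.5,"y": 2.5},
  ],
)

```text
validation failed for argument at $.pl...
```

>>> play_rows(
  plan=[
    {"x": -3.5,"y": 2.5},
    {"x": -3.5,"y": 2.5},
    {"x": -3.5,"y": 2.5},
    {"x": -3.5,"y": 2.5},
    {"x": -3.5,"y": 2.5},
    {"x": -3.5,"y": 2.5},
    {"x": -3.5,"y": 2.5},
    {},
  ],
)

```text
validation failed for argument at $.pl...
```

```bash
cat >> h.py <<'E'
T=np.load("tray.npz")
def where(tx=None,ty=None,z=None,yaw=None):
    s=telemetry.get_state(); p=s["tcp_pos"]; q=(p[:2]-T["t"])@T["R"]*1000; r=s["eef_rot"]
    print("t",s["time"],"tray",q.round(1),"z",(p[2]*1000).round(1),"rot",r.round(2),"F",s["wrist_force"].round(1),"q6",s["qpos"][5].round(1))
    if tx is None: return
    d=T["R"]@(np.array([tx,ty])-q); a=np.radians(r[2] if yaw is None else yaw+77.47)
    print("tool x,y,z cm",round((d[0]*np.cos(a)+d[1]*np.sin(a))/10,2),round((d[0]*np.sin(a)-d[1]*np.cos(a))/10,2),round((p[2]*1000-z)/10,2),
      "rz", None if yaw is None else round(-(yaw+77.47-r[2])/6,2), "(shift is for after the turn)")
E
python3 -c "from h import *; where(-174,-2,10,0)"
```

```text
t 0.1 tray [388.  395.4] z 230.2 rot [-1.7988e+02 -1.0000e-02  1.5520e+02] F [-0.  -0.8  0.4] q6 84.1
tool x,y,z cm -56.2 39.74 22.02 rz 12.96 (shift is for after the turn)
```

>>> play_rows(
  claw=1.0,
  plan=[
    {"x": 0,"y": 0,"z": 0,"rx": 0,"ry": 0,"rz": 1.3},
    {"x": 0,"y": 0,"z": 0,"rx": 0,"ry": 0,"rz": 1.3},
    {"x": 0,"y": 0,"z": 0,"rx": 0,"ry": 0,"rz": 1.3},
    {"x": 0,"y": 0,"z": 0,"rx": 0,"ry": 0,"rz": 1.3},
    {"x": 0,"y": 0,"z": 0,"rx": 0,"ry": 0,"rz": 1.3},
    {"x": 0,"y": 0,"z": 0,"rx": 0,"ry": 0,"rz": 1.3},
    {"x": 0,"y": 0,"z": 0,"rx": 0,"ry": 0,"rz": 1.3},
    {"x": 0,"y": 0,"z": 0,"rx": 0,"ry": 0,"rz": 1.3},
  ],
)

```text
time: 0.9
tcp_pos: [0.2619, 0.5669, 0.2306]
eef_rot: [-180.0, 0.1, 92.5]
wrist_force: [0.5, 0.8, -0.6]
grip_width: 0.0102
grasp_force: 0.0
```

>>> play_rows(
  plan=[
    {"x": 0,"y": 0,"z": 0,"rx": 0,"ry": 0,"rz": 1.3},
    {"x": 0,"y": 0,"z": 0,"rx": 0,"ry": 0,"rz": 1.25},
    {"x": -3.5,"y": 2.5,"z": 0,"rx": 0,"ry": 0,"rz": 0},
    {"x": -3.5,"y": 2.5,"z": 0,"rx": 0,"ry": 0,"rz": 0},
    {"x": -3.5,"y": 2.5,"z": 0,"rx": 0,"ry": 0,"rz": 0},
    {"x": -3.5,"y": 2.5,"z": 0,"rx": 0,"ry": 0,"rz": 0},
    {"x": -3.5,"y": 2.5,"z": 0,"rx": 0,"ry": 0,"rz": 0},
    {"x": -3.5,"y": 2.5,"z": 0,"rx": 0,"ry": 0,"rz": 0},
  ],
)

```text
time: 1.7
tcp_pos: [0.3632, 0.3281, 0.2309]
eef_rot: [-180.0, 0.0, 77.5]
wrist_force: [0.0, -0.5, 0.5]
grip_width: 0.0102
grasp_force: 0.0
```

>>> play_rows(
  plan=[
    {"x": -3.5,"y": 2.5,"z": 0,"rx": 0,"ry": 0,"rz": 0},
    {"x": -3.5,"y": 2.5,"z": 0,"rx": 0,"ry": 0,"rz": 0},
    {"x": -3.5,"y": 2.5,"z": 0,"rx": 0,"ry": 0,"rz": 0},
    {"x": -3.5,"y": 2.5,"z": 0,"rx": 0,"ry": 0,"rz": 0},
    {"x": -3.5,"y": 2.5,"z": 0,"rx": 0,"ry": 0,"rz": 0},
    {"x": -3.5,"y": 2.5,"z": 0,"rx": 0,"ry": 0,"rz": 0},
    {"x": -3.5,"y": 2.5,"z": 0,"rx": 0,"ry": 0,"rz": 0},
    {"x": 0,"y": 0,"z": 0,"rx": 0,"ry": 0,"rz": 0},
  ],
)

```text
time: 2.5
tcp_pos: [0.4828, 0.0488, 0.2311]
eef_rot: [179.9, 0.1, 77.1]
wrist_force: [0.3, 0.2, 0.0]
grip_width: 0.0102
grasp_force: 0.0
```

```bash
python3 -c "from h import *; where(-174,-2,10,0)"
```

```text
t 2.5 tray [-69.7  67.3] z 231.1 rot [1.7992e+02 8.0000e-02 7.7140e+01] F [0.3 0.2 0. ] q6 101.0
tool x,y,z cm -10.43 6.93 22.11 rz -0.05 (shift is for after the turn)
```

>>> play_rows(
  plan=[
    {"x": -2.6,"y": 1.74,"z": 0,"rx": 0,"ry": 0,"rz": -0.05},
    {"x": -2.6,"y": 1.73,"z": 0,"rx": 0,"ry": 0,"rz": 0},
    {"x": -2.6,"y": 1.73,"z": 2,"rx": 0,"ry": 0,"rz": 0},
    {"x": -2.63,"y": 1.73,"z": 3.3,"rx": 0,"ry": 0,"rz": 0},
    {"x": 0,"y": 0,"z": 3.5,"rx": 0,"ry": 0,"rz": 0},
    {"x": 0,"y": 0,"z": 3.5,"rx": 0,"ry": 0,"rz": 0},
    {"x": 0,"y": 0,"z": 3.5,"rx": 0,"ry": 0,"rz": 0},
    {"x": 0,"y": 0,"z": 3,"rx": 0,"ry": 0,"rz": 0},
  ],
)

```text
time: 3.3
tcp_pos: [0.5252, -0.0629, 0.0412]
eef_rot: [-179.9, -0.0, 77.8]
wrist_force: [0.0, 0.2, -0.2]
grip_width: 0.0104
grasp_force: 0.0
```

```bash
python3 - <<'E'
from h import *
where(-174,-2,10,0)
f=grab_frame("scene"); cv2.imwrite("pics/s1.png",cv2.resize(f["pixels"][120:360,200:480,::-1],None,fx=2.5,fy=2.5))
E
```

```text
t 3.3 tray [-169.5    1.6] z 41.2 rot [-1.7987e+02 -2.0000e-02  7.7820e+01] F [ 0.   0.2 -0.2] q6 88.3
tool x,y,z cm -0.45 0.36 3.12 rz 0.06 (shift is for after the turn)
```

View pics/s1.png

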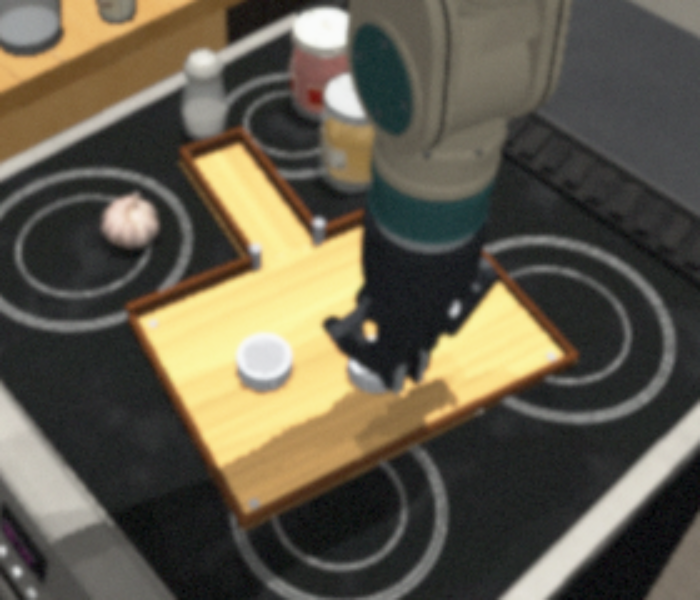

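The picture shows the fingers just behind cap B, which is partly hidden at about crop (370,375), and clear of the rear rim. I'll descend there and push along the axis.

>>> play_rows(
  plan=[
    {"x": -0.45,"y": 0.36,"z": 0,"rx": 0,"ry": 0,"rz": 0.05},
    {"x": 0,"y": 0,"z": 1.1,"rx": 0,"ry": 0,"rz": 0},
    {"x": 0,"y": 0,"z": 1.0,"rx": 0,"ry": 0,"rz": 0},
    {"x": 0,"y": 0,"z": 0.9,"rx": 0,"ry": 0,"rz": 0},
    {"x": 0,"y": 0,"z": 0,"rx": 0,"ry": 0,"rz": 0},
  ],
)

```text
time: 3.85
tcp_pos: [0.5282, -0.0687, 0.0124]
eef_rot: [-179.9, -0.0, 77.5]
wrist_force: [0.4, -0.1, -0.0]
grip_width: 0.0099
grasp_force: 0.0
```

```bash
python3 -c "from h import *; where(-174,-2,11,0)"
```

```text
t 3.85 tray [-174.5   -2.6] z 12.4 rot [-1.7989e+02 -1.0000e-02  7.7510e+01] F [ 0.4 -0.1 -0. ] q6 88.1
tool x,y,z cm 0.05 -0.06 0.14 rz 0.01 (shift is for after the turn)
```

>>> play_rows(
  plan=[
    {"x": 0.4,"y": -0.02,"z": 0,"rx": 0,"ry": 0,"rz": 0},
    {"x": 0.6,"y": -0.02,"z": 0,"rx": 0,"ry": 0,"rz": 0},
    {"x": 0.7,"y": -0.02,"z": 0,"rx": 0,"ry": 0,"rz": 0},
    {"x": 0.7,"y": -0.02,"z": 0,"rx": 0,"ry": 0,"rz": 0},
    {"x": 0.7,"y": -0.02,"z": 0,"rx": 0,"ry": 0,"rz": 0},
    {"x": 0.7,"y": -0.02,"z": 0,"rx": 0,"ry": 0,"rz": 0},
    {"x": 0.7,"y": -0.02,"z": 0,"rx": 0,"ry": 0,"rz": 0},
    {"x": 0.7,"y": -0.02,"z": 0,"rx": 0,"ry": 0,"rz": 0},
  ],
)

```text
time: 4.65
tcp_pos: [0.5389, -0.0172, 0.0134]
eef_rot: [180.0, 0.0, 77.5]
wrist_force: [0.5, -0.4, -0.6]
grip_width: 0.01
grasp_force: 0.2
```

```bash
python3 - <<'E'
from h import *
where(-60,0,12,0)
for n in("top","scene"):
    f=grab_frame(n); cv2.imwrite(f"pics/{n}2.png",f["pixels"][:,:,::-1])
a=cv2.imread("pics/top2.png")[130:290,250:450];b=cv2.imread("pics/scene2.png")[150:310,240:440]
cv2.imwrite("pics/two2.png",cv2.resize(np.hstack([a,b]),None,fx=2,fy=2,interpolation=2))
E
```

```text
t 4.65 tray [-121.9   -1.9] z 13.4 rot [179.99   0.    77.51] F [ 0.5 -0.4 -0.6] q6 93.8
tool x,y,z cm 6.19 -0.19 0.14 rz 0.01 (shift is for after the turn)
```

View pics/two2.png

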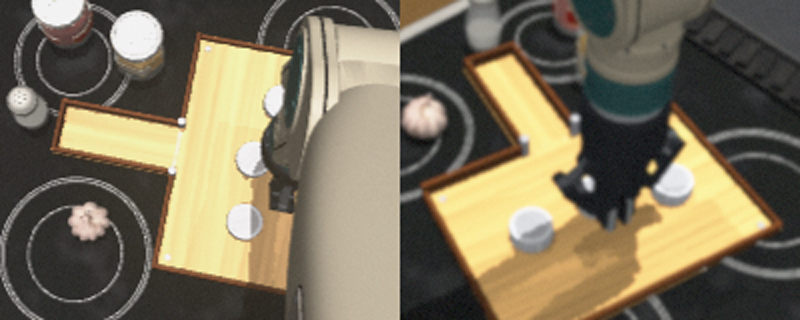

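Cap B is being pushed steadily ahead of the fingers, at about (375,209) in the top view. The other two caps haven't moved.

>>> play_rows(
  plan=[
    {"x": 0.7,"y": -0.03,"z": 0.1,"rx": 0,"ry": 0,"rz": 0},
    {"x": 0.7,"y": -0.03,"z": 0,"rx": 0,"ry": 0,"rz": 0},
    {"x": 0.7,"y": -0.03,"z": 0,"rx": 0,"ry": 0,"rz": 0},
    {"x": 0.7,"y": -0.03,"z": 0,"rx": 0,"ry": 0,"rz": 0},
    {"x": 0.7,"y": -0.03,"z": 0,"rx": 0,"ry": 0,"rz": 0},
    {"x": 0.7,"y": -0.03,"z": 0,"rx": 0,"ry": 0,"rz": 0},
    {"x": 0.7,"y": 0,"z": 0,"rx": 0,"ry": 0,"rz": 0},
    {"x": 0.7,"y": 0,"z": 0,"rx": 0,"ry": 0,"rz": 0},
  ],
)

```text
time: 5.55
tcp_pos: [0.5493, 0.0378, 0.0123]
eef_rot: [180.0, -0.0, 77.5]
wrist_force: [-0.3, 0.1, -0.2]
grip_width: 0.0101
grasp_force: 0.1
```

```bash
cat >> h.py <<'E'
def tcaps(show=True):
    f=grab_frame("top"); h=masks(f); m=((h[...,1]<60)&(h[...,2]>110)).astype(np.uint8)
    v,u=np.nonzero(m); P=(ray(f,np.c_[u,v],.023)[:,:2]-T["t"])@T["R"]*1000
    k=(P[:,0]>-190)&(P[:,0]<140)&(abs(P[:,1])<np.where(P[:,0]<-8,132,24)); mm=np.zeros_like(m); mm[v[k],u[k]]=1
    mm=cv2.morphologyEx(mm,cv2.MORPH_OPEN,np.ones((3,3)))
    n,l,s,_=cv2.connectedComponentsWithStats(mm)
    for i in range(1,n):
        if s[i,4]<60: continue
        v,u=np.nonzero(l==i); Q=(ray(f,np.c_[u,v],.023)[:,:2]-T["t"])@T["R"]*1000
        print("cap n",s[i,4],"cen",Q.mean(0).round(1),"x",Q[:,0].min().round(),Q[:,0].max().round(),"y",Q[:,1].min().round(),Q[:,1].max().round())
    return f
E
python3 -c "
from h import *
where(0,0,12,0); tcaps()"
```

```text
t 5.55 tray [-65.9  -0. ] z 12.3 rot [180.    -0.    77.51] F [-0.3  0.1 -0.2] q6 99.7
tool x,y,z cm 6.59 -0.0 0.03 rz 0.01 (shift is for after the turn)
cap n 7105 cen [-114.4   -1.1] x -190.0 -14.0 y -132.0 132.0
```

```bash
python3 - <<'E'
s=open("h.py").read()
s=s.replace("    v,u=np.nonzero(m); P=(ray","""    W=f["world_to_cam"]; V,U=np.mgrid[:400,:640]; K=f["K"]; z=f["z_map"]
    C=np.stack([(U-K[0,2])/K[0,0]*z,(V-K[1,2])/K[1,1]*z,z],-1)-W[:3,3]; H=C@W[:3,2]
    m&=((abs(H-.023)<.008)&(z>0)).astype(np.uint8)
    v,u=np.nonzero(m); P=(ray""",1)
open("h.py","w").write(s)
E
python3 -c "
from h import *
tcaps()"
```

```text
cap n 127 cen [-25.5   2.3] x -40.0 -13.0 y -18.0 19.0
```

>>> play_rows(
  plan=[
    {"x": 0.6,"y": 0,"z": 0,"rx": 0,"ry": 0,"rz": 0},
    {"x": 0.8,"y": 0,"z": 0,"rx": 0,"ry": 0,"rz": 0},
    {"x": 0.9,"y": 0,"z": 0,"rx": 0,"ry": 0,"rz": 0},
    {"x": 0.9,"y": 0,"z": 0,"rx": 0,"ry": 0,"rz": 0},
    {"x": 0.9,"y": 0,"z": 0,"rx": 0,"ry": 0,"rz": 0},
    {"x": 0.9,"y": 0,"z": 0,"rx": 0,"ry": 0,"rz": 0},
    {"x": 0.8,"y": 0,"z": 0,"rx": 0,"ry": 0,"rz": 0},
    {"x": 0.6,"y": 0,"z": 0,"rx": 0,"ry": 0,"rz": 0},
  ],
)

```text
time: 6.45
tcp_pos: [0.5632, 0.1006, 0.0123]
eef_rot: [180.0, -0.0, 77.5]
wrist_force: [-0.0, 0.6, 0.1]
grip_width: 0.0096
grasp_force: 0.1
```

```bash
python3 -c "
from h import *
where(-133,-110,70,55); tcaps()"
```

```text
t 6.45 tray [-1.7  0. ] z 12.3 rot [ 1.800e+02 -1.000e-02  7.754e+01] F [-0.   0.6  0.1] q6 106.1
tool x,y,z cm -16.54 -4.45 -5.77 rz -9.16 (shift is for after the turn)
cap n 235 cen [-110.7  -76.7] x -131.0 -91.0 y -97.0 -57.0
```

>>> play_rows(
  plan=[
    {"x": -1.5,"y": 0,"z": 0,"rx": 0,"ry": 0,"rz": 0},
    {"x": -1.5,"y": 0,"z": 0,"rx": 0,"ry": 0,"rz": 0},
    {"x": 0,"y": 0,"z": -3,"rx": 0,"ry": 0,"rz": 0},
    {"x": 0,"y": 0,"z": -3,"rx": 0,"ry": 0,"rz": -1.3},
    {"x": 0,"y": 0,"z": 0,"rx": 0,"ry": 0,"rz": -1.3},
    {"x": 0,"y": 0,"z": 0,"rx": 0,"ry": 0,"rz": -1.3},
    {"x": 0,"y": 0,"z": 0,"rx": 0,"ry": 0,"rz": -1.3},
    {"x": 0,"y": 0,"z": 0,"rx": 0,"ry": 0,"rz": -1.3},
  ],
)

```text
time: 7.3
tcp_pos: [0.5559, 0.0687, 0.0723]
eef_rot: [-180.0, 0.0, 116.7]
wrist_force: [-0.2, 0.8, -1.0]
grip_width: 0.0103
grasp_force: 0.0
```

>>> play_rows(
  plan=[
    {"x": 0,"y": 0,"z": 0,"rx": 0,"ry": 0,"rz": -1.3},
    {"x": 0,"y": 0,"z": 0,"rx": 0,"ry": 0,"rz": -1.36},
    {"x": -2.9,"y": -1.3,"z": 0,"rx": 0,"ry": 0,"rz": 0},
    {"x": -2.9,"y": -1.3,"z": 0,"rx": 0,"ry": 0,"rz": 0},
    {"x": -2.9,"y": -1.3,"z": 0,"rx": 0,"ry": 0,"rz": 0},
    {"x": -2.9,"y": -1.3,"z": 0,"rx": 0,"ry": 0,"rz": 0},
    {"x": -2.9,"y": -1.3,"z": 0,"rx": 0,"ry": 0,"rz": 0},
    {"x": 0,"y": 0,"z": 0,"rx": 0,"ry": 0,"rz": 0},
  ],
)

```text
time: 8.1
tcp_pos: [0.6075, -0.0858, 0.0726]
eef_rot: [180.0, 0.2, 132.1]
wrist_force: [0.0, -0.3, 1.2]
grip_width: 0.0101
grasp_force: 0.0
```

```bash
python3 -c "
from h import *
where(-133,-110,12,55); tcaps()"
```

```text
t 8.1 tray [-174.   -83.7] z 72.6 rot [1.8000e+02 1.7000e-01 1.3213e+02] F [ 0.  -0.3  1.2] q6 33.8
tool x,y,z cm 0.19 4.86 6.06 rz -0.06 (shift is for after the turn)
cap n 239 cen [-110.7  -76.4] x -131.0 -91.0 y -97.0 -56.0
cap n 238 cen [30.7 -1.4] x 10.0 51.0 y -22.0 19.0
cap n 250 cen [-92.2  71.7] x -112.0 -72.0 y 51.0 92.0
```

>>> play_rows(
  plan=[
    {"x": 0.15,"y": 1.62,"z": 0,"rx": 0,"ry": 0,"rz": -0.06},
    {"x": 0,"y": 1.62,"z": 0,"rx": 0,"ry": 0,"rz": 0},
    {"x": 0,"y": 1.62,"z": 0,"rx": 0,"ry": 0,"rz": 0},
    {"x": 0,"y": 0,"z": 2,"rx": 0,"ry": 0,"rz": 0},
    {"x": 0,"y": 0,"z": 2,"rx": 0,"ry": 0,"rz": 0},
    {"x": 0,"y": 0,"z": 0,"rx": 0,"ry": 0,"rz": 0},
  ],
)

```text
time: 8.75
tcp_pos: [0.6391, -0.0439, 0.0293]
eef_rot: [-179.8, -0.3, 133.0]
wrist_force: [-1.3, -0.7, 0.4]
grip_width: 0.01
grasp_force: 0.0
```

```bash
python3 -c "
from h import *
where(-132.6,-108.5,12,55.3)"
```

```text
t 8.75 tray [-126.3 -105.5] z 29.3 rot [-179.8    -0.27  132.97] F [-1.3 -0.7  0.4] q6 37.3
tool x,y,z cm -0.61 -0.35 1.73 rz 0.03 (shift is for after the turn)
```

>>> play_rows(
  plan=[
    {"x": -0.6,"y": -0.35,"z": 0,"rx": 0,"ry": 0,"rz": 0.03},
    {"x": 0,"y": 0,"z": 0,"rx": 0,"ry": 0,"rz": 0},
    {"x": 0,"y": 0,"z": 0.9,"rx": 0,"ry": 0,"rz": 0},
    {"x": 0,"y": 0,"z": 0.8,"rx": 0,"ry": 0,"rz": 0},
    {"x": 0,"y": 0,"z": 0,"rx": 0,"ry": 0,"rz": 0},
  ],
)

```text
time: 9.25
tcp_pos: [0.6413, -0.053, 0.0139]
eef_rot: [-179.9, -0.1, 132.6]
wrist_force: [-1.2, 0.4, 0.1]
grip_width: 0.0097
grasp_force: 0.0
```

```bash
python3 -c "
from h import *
where(-76,-26,12,55.3);tcaps()"
```

```text
t 9.25 tray [-134.7 -109.6] z 13.9 rot [-1.7991e+02 -1.2000e-01  1.3263e+02] F [-1.2  0.4  0.1] q6 36.9
tool x,y,z cm 10.21 0.07 0.19 rz -0.02 (shift is for after the turn)
cap n 237 cen [-110.7  -76.5] x -131.0 -91.0 y -97.0 -56.0
cap n 240 cen [30.7 -1.3] x 10.0 51.0 y -22.0 19.0
cap n 247 cen [-92.1  71.8] x -112.0 -72.0 y 51.0 92.0
```

>>> play_rows(
  plan=[
    {"x": 0.4,"y": 0,"z": 0.1,"rx": 0,"ry": 0,"rz": 0},
    {"x": 0.6,"y": 0.01,"z": 0,"rx": 0,"ry": 0,"rz": 0},
    {"x": 0.7,"y": 0.01,"z": 0,"rx": 0,"ry": 0,"rz": 0},
    {"x": 0.7,"y": 0.01,"z": 0,"rx": 0,"ry": 0,"rz": 0},
    {"x": 0.7,"y": 0.01,"z": 0,"rx": 0,"ry": 0,"rz": 0},
    {"x": 0.7,"y": 0.01,"z": 0,"rx": 0,"ry": 0,"rz": 0},
    {"x": 0.7,"y": 0.01,"z": 0,"rx": 0,"ry": 0,"rz": 0},
    {"x": 0.7,"y": 0.01,"z": 0,"rx": 0,"ry": 0,"rz": 0},
  ],
)

```text
time: 10.1
tcp_pos: [0.6076, -0.014, 0.0144]
eef_rot: [180.0, 0.0, 132.6]
wrist_force: [0.8, -0.8, -0.0]
grip_width: 0.0101
grasp_force: 0.1
```

```bash
python3 -c "
from h import *
where(-76,-26,12,55.3);tcaps()"
```

```text
t 10.1 tray [-103.9  -68.2] z 14.4 rot [1.8000e+02 1.0000e-02 1.3265e+02] F [ 0.8 -0.8 -0. ] q6 39.9
tool x,y,z cm 5.06 -0.11 0.24 rz -0.02 (shift is for after the turn)
cap n 244 cen [-85.6 -43.4] x -106.0 -65.0 y -65.0 -22.0
cap n 243 cen [30.5 -1. ] x 10.0 51.0 y -22.0 20.0
cap n 245 cen [-92.6  71.8] x -112.0 -72.0 y 51.0 92.0
```

>>> play_rows(
  plan=[
    {"x": 0.6,"y": 0,"z": 0.1,"rx": 0,"ry": 0,"rz": 0},
    {"x": 0.7,"y": 0,"z": 0.05,"rx": 0,"ry": 0,"rz": 0},
    {"x": 0.7,"y": 0,"z": 0,"rx": 0,"ry": 0,"rz": 0},
    {"x": 0.7,"y": 0,"z": 0,"rx": 0,"ry": 0,"rz": 0},
    {"x": 0.7,"y": 0,"z": 0,"rx": 0,"ry": 0,"rz": 0},
    {"x": 0.7,"y": 0,"z": 0,"rx": 0,"ry": 0,"rz": 0},
    {"x": 0.6,"y": 0,"z": 0,"rx": 0,"ry": 0,"rz": 0},
    {"x": 0.4,"y": 0,"z": 0,"rx": 0,"ry": 0,"rz": 0},
  ],
)

```text
time: 10.95
tcp_pos: [0.5728, 0.0236, 0.0128]
eef_rot: [-180.0, -0.0, 132.7]
wrist_force: [-0.6, -0.2, 0.0]
grip_width: 0.0099
grasp_force: 0.1
```

>>> play_rows(
  plan=[
    {"x": -1.0,"y": 0,"z": 0,"rx": 0,"ry": 0,"rz": 0},
    {"x": -2.0,"y": 0,"z": 0,"rx": 0,"ry": 0,"rz": 0},
    {"x": 0,"y": 0,"z": -3,"rx": 0,"ry": 0,"rz": 0},
    {"x": 0,"y": 0,"z": -2,"rx": 0,"ry": 0,"rz": 1.3},
    {"x": 0,"y": 0,"z": 0,"rx": 0,"ry": 0,"rz": 1.3},
    {"x": 0,"y": 0,"z": 0,"rx": 0,"ry": 0,"rz": 1.3},
    {"x": 0,"y": 0,"z": 0,"rx": 0,"ry": 0,"rz": 1.3},
    {"x": 0,"y": 0,"z": 0,"rx": 0,"ry": 0,"rz": 1.3},
  ],
)

```text
time: 11.75
tcp_pos: [0.5947, 0.0002, 0.0631]
eef_rot: [179.9, 0.0, 93.3]
wrist_force: [-0.3, 0.2, 0.6]
grip_width: 0.0099
grasp_force: 0.0
```

>>> play_rows(
  plan=[
    {"x": 0,"y": 0,"z": 0,"rx": 0,"ry": 0,"rz": 1.3},
    {"x": 0,"y": 0,"z": 0,"rx": 0,"ry": 0,"rz": 1.35},
    {"x": 0,"y": 0,"z": 0,"rx": 0,"ry": 0,"rz": 0},
  ],
)

```text
time: 12.05
tcp_pos: [0.5945, 0.0003, 0.0629]
eef_rot: [180.0, 0.0, 77.7]
wrist_force: [0.6, -0.2, -0.3]
grip_width: 0.0101
grasp_force: 0.0
```

```bash
python3 -c "
from h import *
where(-97,0,12,0);tcaps()"
```

```text
t 12.05 tray [-92.8 -52.4] z 62.9 rot [1.7995e+02 1.0000e-02 7.7720e+01] F [ 0.6 -0.2 -0.3] q6 96.1
tool x,y,z cm -0.42 -5.24 5.09 rz 0.04 (shift is for after the turn)
cap n 239 cen [30.4 -1.2] x 10.0 51.0 y -22.0 19.0
cap n 242 cen [-56.3  -1.2] x -76.0 -36.0 y -22.0 19.0
cap n 240 cen [-92.5  72. ] x -112.0 -72.0 y 51.0 92.0
```

>>> play_rows(
  plan=[
    {"x": -0.2,"y": -1.6,"z": 0,"rx": 0,"ry": 0,"rz": 0.04},
    {"x": -0.2,"y": -1.7,"z": 0,"rx": 0,"ry": 0,"rz": 0},
    {"x": 0,"y": -1.8,"z": 0,"rx": 0,"ry": 0,"rz": 0},
    {"x": 0,"y": 0,"z": 0,"rx": 0,"ry": 0,"rz": 0},
    {"x": 0,"y": 0,"z": 1.8,"rx": 0,"ry": 0,"rz": 0},
    {"x": 0,"y": 0,"z": 1.8,"rx": 0,"ry": 0,"rz": 0},
    {"x": 0,"y": 0,"z": 1.4,"rx": 0,"ry": 0,"rz": 0},
    {"x": 0,"y": 0,"z": 0,"rx": 0,"ry": 0,"rz": 0},
  ],
)

```text
time: 12.9
tcp_pos: [0.5419, 0.008, 0.0108]
eef_rot: [-179.8, 0.0, 77.5]
wrist_force: [0.0, 0.1, 0.0]
grip_width: 0.0104
grasp_force: 0.0
```

```bash
python3 -c "
from h import *
where(0,0,12,0)"
```

```text
t 12.9 tray [-96.7   0.7] z 10.8 rot [-1.798e+02  3.000e-02  7.755e+01] F [0.  0.1 0. ] q6 96.5
tool x,y,z cm 9.67 0.07 -0.12 rz 0.01 (shift is for after the turn)
```

>>> play_rows(
  plan=[
    {"x": 0.3,"y": 0.15,"z": 0,"rx": 0,"ry": 0,"rz": 0},
    {"x": 0.6,"y": 0,"z": 0,"rx": 0,"ry": 0,"rz": 0},
    {"x": 0.6,"y": 0,"z": 0,"rx": 0,"ry": 0,"rz": 0},
    {"x": 0.6,"y": 0,"z": 0,"rx": 0,"ry": 0,"rz": 0},
    {"x": 0.6,"y": 0,"z": 0,"rx": 0,"ry": 0,"rz": 0},
    {"x": 0.6,"y": 0,"z": 0,"rx": 0,"ry": 0,"rz": 0},
    {"x": 0.6,"y": 0,"z": 0,"rx": 0,"ry": 0,"rz": 0},
    {"x": 0.6,"y": 0,"z": 0,"rx": 0,"ry": 0,"rz": 0},
  ],
)

```text
time: 13.7
tcp_pos: [0.5543, 0.0522, 0.0128]
eef_rot: [180.0, 0.0, 77.5]
wrist_force: [0.1, -1.1, -0.2]
grip_width: 0.0095
grasp_force: 0.2
```

```bash
python3 -c "
from h import *
where(0,0,12,0);tcaps()"
```

```text
t 13.7 tray [-50.8  -1.8] z 12.8 rot [180.     0.    77.51] F [ 0.1 -1.1 -0.2] q6 101.2
tool x,y,z cm 5.08 -0.18 0.08 rz 0.01 (shift is for after the turn)
cap n 220 cen [32.2 -1.4] x 15.0 51.0 y -22.0 19.0
cap n 76 cen [-7.3 -1.8] x -15.0 1.0 y -19.0 15.0
```

>>> play_rows(
  plan=[
    {"x": 0.6,"y": -0.03,"z": 0,"rx": 0,"ry": 0,"rz": 0},
    {"x": 0.7,"y": -0.03,"z": 0,"rx": 0,"ry": 0,"rz": 0},
    {"x": 0.7,"y": -0.03,"z": 0,"rx": 0,"ry": 0,"rz": 0},
    {"x": 0.7,"y": -0.03,"z": 0,"rx": 0,"ry": 0,"rz": 0},
    {"x": 0.7,"y": 0,"z": 0,"rx": 0,"ry": 0,"rz": 0},
    {"x": 0.7,"y": 0,"z": 0,"rx": 0,"ry": 0,"rz": 0},
    {"x": 0.6,"y": 0,"z": 0,"rx": 0,"ry": 0,"rz": 0},
    {"x": 0.5,"y": 0,"z": 0,"rx": 0,"ry": 0,"rz": 0},
  ],
)

```text
time: 14.55
tcp_pos: [0.5644, 0.1033, 0.0128]
eef_rot: [180.0, -0.0, 77.5]
wrist_force: [0.5, 0.3, 0.5]
grip_width: 0.0099
grasp_force: 0.2
```

>>> play_rows(
  plan=[
    {"x": -1.5,"y": 0,"z": 0,"rx": 0,"ry": 0,"rz": 0},
    {"x": -1.5,"y": 0,"z": 0,"rx": 0,"ry": 0,"rz": 0},
    {"x": 0,"y": 0,"z": -3,"rx": 0,"ry": 0,"rz": 0},
    {"x": 0,"y": 0,"z": -3,"rx": 0,"ry": 0,"rz": 1.3},
    {"x": 0,"y": 0,"z": 0,"rx": 0,"ry": 0,"rz": 1.3},
    {"x": 0,"y": 0,"z": 0,"rx": 0,"ry": 0,"rz": 1.3},
    {"x": 0,"y": 0,"z": 0,"rx": 0,"ry": 0,"rz": 1.3},
    {"x": 0,"y": 0,"z": 0,"rx": 0,"ry": 0,"rz": 1.3},
  ],
)

```text
time: 15.35
tcp_pos: [0.5573, 0.0718, 0.0728]
eef_rot: [-180.0, 0.0, 38.1]
wrist_force: [-0.2, 0.4, -0.6]
grip_width: 0.0097
grasp_force: 0.0
```

>>> play_rows(
  plan=[
    {"x": 0,"y": 0,"z": 0,"rx": 0,"ry": 0,"rz": 1.3},
    {"x": 0,"y": 0,"z": 0,"rx": 0,"ry": 0,"rz": 1.3},
    {"x": 0,"y": 0,"z": 0,"rx": 0,"ry": 0,"rz": 0.6},
    {"x": 0,"y": 0,"z": 0,"rx": 0,"ry": 0,"rz": 0},
  ],
)

```text
time: 15.75
tcp_pos: [0.5573, 0.072, 0.0727]
eef_rot: [180.0, 0.0, 19.2]
wrist_force: [-0.0, -0.0, 0.1]
grip_width: 0.0099
grasp_force: 0.0
```

```bash
python3 -c "
from h import *
where(-112.5,105,32,-58);tcaps()"
```

```text
t 15.75 tray [-30.8  -0.4] z 72.7 rot [1.800e+02 4.000e-02 1.922e+01] F [-0.  -0.   0.1] q6 161.6
tool x,y,z cm -13.27 1.34 4.07 rz -0.04 (shift is for after the turn)
cap n 367 cen [62.4 -1.7] x 24.0 95.0 y -22.0 20.0
```

>>> play_rows(
  plan=[
    {"x": -2.65,"y": 0.27,"z": 0,"rx": 0,"ry": 0,"rz": 0.3},
    {"x": -2.65,"y": 0.27,"z": 0,"rx": 0,"ry": 0,"rz": 0},
    {"x": -2.65,"y": 0.27,"z": 0,"rx": 0,"ry": 0,"rz": 0},
    {"x": -2.65,"y": 0.27,"z": 0,"rx": 0,"ry": 0,"rz": 0},
    {"x": -2.65,"y": 0.27,"z": 0,"rx": 0,"ry": 0,"rz": 0},
    {"x": 0,"y": 0,"z": 1,"rx": 0,"ry": 0,"rz": 0},
    {"x": 0,"y": 0,"z": 1,"rx": 0,"ry": 0,"rz": 0},
    {"x": 0,"y": 0,"z": 0,"rx": 0,"ry": 0,"rz": 0},
  ],
)

```text
time: 16.6
tcp_pos: [0.4354, 0.0199, 0.0516]
eef_rot: [-180.0, 0.1, 17.5]
wrist_force: [-0.7, 0.6, 0.3]
grip_width: 0.0101
grasp_force: 0.0
```

```bash
python3 -c "
from h import *
where(-111.4,105,12,-60);tcaps()"
```

```text
t 16.6 tray [-108.2  107.2] z 51.6 rot [-1.7996e+02  9.0000e-02  1.7520e+01] F [-0.7  0.6  0.3] q6 156.6
tool x,y,z cm 0.03 0.39 3.96 rz 0.01 (shift is for after the turn)
cap n 472 cen [54.1 -0.9] x 13.0 95.0 y -22.0 20.0
cap n 85 cen [-81.6  69.2] x -93.0 -72.0 y 56.0 83.0
```

>>> play_rows(
  plan=[
    {"x": 0,"y": 0.35,"z": 0,"rx": 0,"ry": 0,"rz": 0},
    {"x": 0,"y": 0,"z": 1,"rx": 0,"ry": 0,"rz": 0},
    {"x": 0,"y": 0,"z": 1,"rx": 0,"ry": 0,"rz": 0},
    {"x": 0,"y": 0,"z": 1,"rx": 0,"ry": 0,"rz": 0},
    {"x": 0,"y": 0,"z": 0.9,"rx": 0,"ry": 0,"rz": 0},
    {"x": 0,"y": 0,"z": 0,"rx": 0,"ry": 0,"rz": 0},
  ],
)

```text
time: 17.25
tcp_pos: [0.4351, 0.0168, 0.0121]
eef_rot: [-179.9, 0.2, 17.5]
wrist_force: [-0.1, -0.6, 0.1]
grip_width: 0.0098
grasp_force: 0.0
```

```bash
python3 -c "
from h import *
where(-66,27,12,-60)"
```

```text
t 17.25 tray [-111.2  106.8] z 12.1 rot [-179.91    0.2    17.51] F [-0.1 -0.6  0.1] q6 156.2
tool x,y,z cm 9.17 0.07 0.01 rz 0.01 (shift is for after the turn)
```

>>> play_rows(
  plan=[
    {"x": 0.4,"y": 0.01,"z": 0,"rx": 0,"ry": 0,"rz": 0},
    {"x": 0.5,"y": 0.01,"z": 0,"rx": 0,"ry": 0,"rz": 0},
    {"x": 0.6,"y": 0.01,"z": 0,"rx": 0,"ry": 0,"rz": 0},
    {"x": 0.6,"y": 0.01,"z": 0,"rx": 0,"ry": 0,"rz": 0},
    {"x": 0.6,"y": 0.01,"z": 0,"rx": 0,"ry": 0,"rz": 0},
    {"x": 0.6,"y": 0.01,"z": 0,"rx": 0,"ry": 0,"rz": 0},
    {"x": 0.6,"y": 0.01,"z": 0,"rx": 0,"ry": 0,"rz": 0},
    {"x": 0.6,"y": 0,"z": 0,"rx": 0,"ry": 0,"rz": 0},
  ],
)

```text
time: 18.05
tcp_pos: [0.4806, 0.0296, 0.0138]
eef_rot: [180.0, 0.0, 17.5]
wrist_force: [-0.2, 0.4, -0.0]
grip_width: 0.0102
grasp_force: 0.2
```

```bash
python3 -c "
from h import *
where(-66,27,12,-60);tcaps()"
```

```text
t 18.05 tray [-88.9  65.3] z 13.8 rot [180.     0.    17.51] F [-0.2  0.4 -0. ] q6 158.3
tool x,y,z cm 4.46 -0.07 0.18 rz 0.01 (shift is for after the turn)
cap n 475 cen [54.1 -0.8] x 13.0 95.0 y -22.0 20.0
```

>>> play_rows(
  plan=[
    {"x": 0.5,"y": 0,"z": 0.1,"rx": 0,"ry": 0,"rz": 0},
    {"x": 0.6,"y": 0,"z": 0,"rx": 0,"ry": 0,"rz": 0},
    {"x": 0.6,"y": 0,"z": 0,"rx": 0,"ry": 0,"rz": 0},
    {"x": 0.6,"y": 0,"z": 0,"rx": 0,"ry": 0,"rz": 0},
    {"x": 0.6,"y": 0,"z": 0,"rx": 0,"ry": 0,"rz": 0},
    {"x": 0.6,"y": 0,"z": 0,"rx": 0,"ry": 0,"rz": 0},
    {"x": 0.5,"y": 0,"z": 0,"rx": 0,"ry": 0,"rz": 0},
    {"x": 0.4,"y": 0,"z": 0,"rx": 0,"ry": 0,"rz": 0},
  ],
)

```text
time: 18.9
tcp_pos: [0.5226, 0.0428, 0.0129]
eef_rot: [180.0, -0.0, 17.5]
wrist_force: [-0.0, 0.3, -0.4]
grip_width: 0.0101
grasp_force: 0.1
```

>>> play_rows(
  plan=[
    {"x": -1.5,"y": 0,"z": 0,"rx": 0,"ry": 0,"rz": 0},
    {"x": -1.5,"y": 0,"z": 0,"rx": 0,"ry": 0,"rz": 0},
    {"x": 0,"y": 0,"z": -3,"rx": 0,"ry": 0,"rz": 0},
    {"x": 0,"y": 0,"z": -2,"rx": 0,"ry": 0,"rz": -1.3},
    {"x": 0,"y": 0,"z": 0,"rx": 0,"ry": 0,"rz": -1.3},
    {"x": 0,"y": 0,"z": 0,"rx": 0,"ry": 0,"rz": -1.3},
    {"x": 0,"y": 0,"z": 0,"rx": 0,"ry": 0,"rz": -1.3},
    {"x": 0,"y": 0,"z": 0,"rx": 0,"ry": 0,"rz": -1.3},
  ],
)

```text
time: 19.7
tcp_pos: [0.4935, 0.0337, 0.063]
eef_rot: [180.0, -0.0, 56.8]
wrist_force: [-0.1, 0.4, 0.2]
grip_width: 0.0105
grasp_force: 0.0
```

>>> play_rows(
  plan=[
    {"x": 0,"y": 0,"z": 0,"rx": 0,"ry": 0,"rz": -1.3},
    {"x": 0,"y": 0,"z": 0,"rx": 0,"ry": 0,"rz": -1.3},
    {"x": 0,"y": 0,"z": 0,"rx": 0,"ry": 0,"rz": -0.9},
    {"x": -1.5,"y": 0,"z": 0,"rx": 0,"ry": 0,"rz": 0},
    {"x": 0,"y": 0,"z": 0,"rx": 0,"ry": 0,"rz": 0},
  ],
)

```text
time: 20.2
tcp_pos: [0.49, 0.0184, 0.0628]
eef_rot: [-180.0, 0.0, 77.4]
wrist_force: [-0.4, 0.4, 0.1]
grip_width: 0.01
grasp_force: 0.0
```

```bash
python3 -c "
from h import *
where(-92,0,12,0);tcaps()"
```

```text
t 20.2 tray [-97.8  53.6] z 62.8 rot [-1.7999e+02  2.0000e-02  7.7430e+01] F [-0.4  0.4  0.1] q6 97.2
tool x,y,z cm 0.58 5.36 5.08 rz -0.01 (shift is for after the turn)
cap n 474 cen [54.  -0.8] x 13.0 95.0 y -22.0 20.0
cap n 244 cen [-50.4  -2.2] x -71.0 -29.0 y -23.0 18.0
```

>>> play_rows(
  plan=[
    {"x": 0.25,"y": 1.8,"z": 0,"rx": 0,"ry": 0,"rz": 0},
    {"x": 0.25,"y": 1.9,"z": 0,"rx": 0,"ry": 0,"rz": 0},
    {"x": 0,"y": 1.8,"z": 0,"rx": 0,"ry": 0,"rz": 0},
    {"x": 0,"y": 0,"z": 0,"rx": 0,"ry": 0,"rz": 0},
    {"x": 0,"y": 0,"z": 1.8,"rx": 0,"ry": 0,"rz": 0},
    {"x": 0,"y": 0,"z": 1.8,"rx": 0,"ry": 0,"rz": 0},
    {"x": 0,"y": 0,"z": 1.4,"rx": 0,"ry": 0,"rz": 0},
    {"x": 0,"y": 0,"z": 0,"rx": 0,"ry": 0,"rz": 0},
  ],
)

```text
time: 21.05
tcp_pos: [0.5418, 0.0126, 0.0106]
eef_rot: [-179.7, 0.0, 77.5]
wrist_force: [0.7, -0.2, 0.2]
grip_width: 0.0099
grasp_force: 0.0
```

```bash
python3 -c "
from h import *
where(-92,-2,12,0)"
```

```text
t 21.05 tray [-92.2   1.7] z 10.6 rot [-1.7968e+02  3.0000e-02  7.7510e+01] F [ 0.7 -0.2  0.2] q6 97.0
tool x,y,z cm 0.02 0.37 -0.14 rz 0.01 (shift is for after the turn)
```

>>> play_rows(
  plan=[
    {"x": 0,"y": 0.25,"z": 0,"rx": 0,"ry": 0,"rz": 0},
    {"x": 0.5,"y": 0,"z": 0,"rx": 0,"ry": 0,"rz": 0},
    {"x": 0.6,"y": 0,"z": 0,"rx": 0,"ry": 0,"rz": 0},
    {"x": 0.6,"y": 0,"z": 0,"rx": 0,"ry": 0,"rz": 0},
    {"x": 0.6,"y": -0.03,"z": 0,"rx": 0,"ry": 0,"rz": 0},
    {"x": 0.6,"y": -0.03,"z": 0,"rx": 0,"ry": 0,"rz": 0},
    {"x": 0.6,"y": -0.03,"z": 0,"rx": 0,"ry": 0,"rz": 0},
    {"x": 0.6,"y": -0.03,"z": 0,"rx": 0,"ry": 0,"rz": 0},
  ],
)

```text
time: 21.85
tcp_pos: [0.5551, 0.0523, 0.0128]
eef_rot: [-180.0, 0.0, 77.5]
wrist_force: [-0.2, -0.6, 0.0]
grip_width: 0.01
grasp_force: 0.1
```

```bash
python3 -c "
from h import *
where(2,0,12,0);tcaps()"
```

```text
t 21.85 tray [-50.5  -2.6] z 12.8 rot [-180.      0.     77.51] F [-0.2 -0.6  0. ] q6 101.2
tool x,y,z cm 5.25 -0.26 0.08 rz 0.01 (shift is for after the turn)
cap n 478 cen [53.9 -0.8] x 13.0 95.0 y -22.0 20.0
cap n 73 cen [-6.9 -2.7] x -14.0 1.0 y -19.0 13.0
```

>>> play_rows(
  plan=[
    {"x": 0.6,"y": -0.05,"z": 0,"rx": 0,"ry": 0,"rz": 0},
    {"x": 0.7,"y": -0.05,"z": 0,"rx": 0,"ry": 0,"rz": 0},
    {"x": 0.7,"y": -0.05,"z": 0,"rx": 0,"ry": 0,"rz": 0},
    {"x": 0.7,"y": -0.05,"z": 0,"rx": 0,"ry": 0,"rz": 0},
    {"x": 0.7,"y": 0,"z": 0,"rx": 0,"ry": 0,"rz": 0},
    {"x": 0.7,"y": 0,"z": 0,"rx": 0,"ry": 0,"rz": 0},
    {"x": 0.6,"y": 0,"z": 0,"rx": 0,"ry": 0,"rz": 0},
    {"x": 0.4,"y": 0,"z": 0,"rx": 0,"ry": 0,"rz": 0},
  ],
)

```text
time: 22.7
tcp_pos: [0.5643, 0.1026, 0.0128]
eef_rot: [180.0, -0.0, 77.5]
wrist_force: [-0.9, -0.6, 0.1]
grip_width: 0.01
grasp_force: 0.2
```

>>> play_rows(
  plan=[
    {"x": 0,"y": 0,"z": 0,"rx": 0,"ry": 0,"rz": 0},
    {"x": -1.5,"y": 0,"z": 0,"rx": 0,"ry": 0,"rz": 0},
    {"x": -2,"y": 0,"z": 0,"rx": 0,"ry": 0,"rz": 0},
    {"x": 0,"y": 0,"z": -3,"rx": 0,"ry": 0,"rz": 0},
    {"x": 0,"y": 0,"z": -3,"rx": 0,"ry": 0,"rz": 0},
    {"x": -3,"y": 0,"z": -1,"rx": 0,"ry": 0,"rz": 0},
    {"x": -3,"y": 0,"z": 0,"rx": 0,"ry": 0,"rz": 0},
    {"x": -3,"y": 0,"z": 0,"rx": 0,"ry": 0,"rz": 0},
  ],
)

```text
time: 23.5
tcp_pos: [0.5369, -0.0221, 0.0837]
eef_rot: [179.9, 0.0, 77.5]
wrist_force: [0.8, 0.2, -0.5]
grip_width: 0.0099
grasp_force: 0.0
```

```bash
python3 - <<'E'
from h import *
where(); f=tcaps(); g=grab_frame("scene")
a=f["pixels"][110:290,240:440,::-1];b=g["pixels"][110:290,220:420,::-1]
cv2.imwrite("pics/two3.png",cv2.resize(np.hstack([a,b]),None,fx=2,fy=2,interpolation=2))
E
```

```text
t 23.5 tray [-127.1   -0.9] z 83.7 rot [1.7991e+02 2.0000e-02 7.7490e+01] F [ 0.8  0.2 -0.5] q6 93.3
cap n 710 cen [74.3 -0.1] x 13.0 137.0 y -22.0 22.0
```

View pics/two3.png

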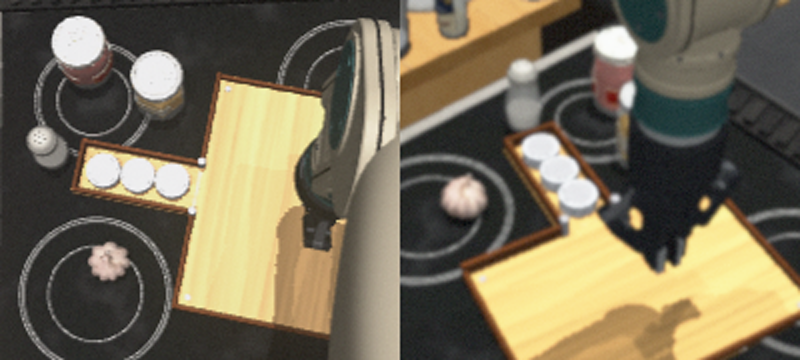

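The picture shows all three caps flat in a row in the slot, at crop (103,170), (138,175) and (172,181). The rearmost edge is about 12 mm past the gate. The jars, garlic and shaker are where they were, and the gripper is clear.

```bash
python3 -c "
from bench import manip
print(manip.sign_off())"
```

```text
the job is handed in; nothing more can be done
None
```

All three caps are flat in a row in the slot, the rearmost edge about 12 mm past the gate, with nothing else disturbed; I handed the job in after about 23.5 s of robot time.

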